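# Zero a brake rig's gap readout with a stylus

### The arm

A 6-joint arm with a two-finger parallel gripper is mounted at the origin on the work surface. World frame = base frame: x ahead of the robot, y to its left, z up, the work surface at z = 0. Lengths are in m, angles in rad, forces in N, time in s.
With the tool pointing down it reaches from about 0.35 to 0.775 m from the base axis. Payload 7.3 kg.
Tool frame: the origin (TCP) lies between the finger pads; the fingertips stand 8 mm ahead of it and the grasp point (between the pads) lies 11 mm behind it (robot.nose_length is the distance from the TCP to the fingertips, in m); z points along the fingers, y is the line along which they close (so a half turn about z gives the same grasp; the last joint's range is limited). The gripper opens to 92 mm and grips with 3 to 60 N. Pads are 19 mm wide; open, the fingers measure 130 mm over their backs; the gripper's body (75 mm by 190 mm) begins 47 mm behind the grasp point.
Start: joints at [1.052, 0.342, 1.524, -0, 1.275, -0.146], TCP at [0.191, 0.489, 0.235] pointing down, gripper open.
Joint ranges: [-2.53, 2.53], [-0.77, 2.02], [0.04, 2.7], [-1, 4.14], [0.28, 2.66], [-3.11, 3.11]. Speed limits (rad/s): [2.57, 2.57, 3.14, 3.14, 3.14, 3.14].

### API

Orientations are given as [roll, pitch, yaw] about the fixed x, y, z axes, in that order (R = Rz(yaw) Ry(pitch) Rx(roll)).
In Python, from cell import robot gives the robot as it stands. The module is installed in compiled form; this text tells all that it offers.
- The arm moves only by the shell command python3 -m jog 'ROWS' [FORCE]. ROWS is JSON, a list that holds one entry, the list of rows, each a list of 5 numbers: the gripper's target within -1 to 1 (fully open at 1, half-way at 0, shut at -1), then the shift along the tool's x, y, z in m, then the turn about the tool's z in rad. A call has 1 to 5 rows; each row is the pose to reach, as a shift and turn from the pose commanded when the call began, along the tool's axes at that moment; what a row does not reach only later rows make up. A row lasts 1/12 s, in which the tool goes at most 41.7 mm and 7.16 degrees, less where a joint would pass 70% of its speed; a pose out of reach is approached as far as the arm can. A call with a gripper value outside its range is refused whole. The fingers move at their own pace and stop on an object; FORCE is the grip in N (left out, the last holds). Time passes only in rows, so rows that repeat a pose let the fingers close. It gives the time, the measured TCP pose, the force, the opening and the grip force at its end, in the units of the state.
- robot.observe(): the state, without advancing time (a new reading comes with each control period).
- robot.read_camera(name): name is "scene" or "top"; returns the picture (420x560x3 uint8, red, green, blue); there is no depth.
- robot.camera_model(name): a dict with "camera_matrix" (3x3 intrinsics, pixels), "dist_coeffs" ([k1, k2, p1, p2, k3] as OpenCV has them; the pictures are not rectified), "position" and "attitude" of the camera in the world. Camera axes: x right, y down, z forward; pixel columns grow to the right and rows downward; lengths in m; the calibration is good to about 2 mm. A picture is of the moment at which its call begins. camera_model takes no time and is no camera call.
- robot.hand_in(): hands the job in; it is judged then, once.
The state is a dict: "time": time; "qpos": joint angles; "qvel": joint speeds; "joint_efforts": joint torques, N m; "tool_pos": TCP position; "tool_rot": TCP orientation; "contact_force": force on the tool from outside, world axes, zero at the start; "torque": the same for the moment, N m; "opening": finger opening in m; "grip_force": force on a finger pad.
Only numpy, scipy, OpenCV 4.12 (cv2) and the standard library are available. Lean on these libraries where they do the work, as an engineer would, in place of code of your own. Each camera call takes 0.05 s, during which the arm holds its last target. There are 200 camera calls.

### The job

Take the stylus from its stand and, touching the rig and the readout with the stylus alone, gently push the magnet carriage along its slide towards the copper disc until it is fully home on its hidden stop. Then use the stylus to press the readout's round recessed zero key all the way down, gently, and hold it for about a second; leave the square key alone. Put the stylus back upright in its stand and let go, with the carriage still home and the other things on the bench undisturbed.

Things in the scene. Friction and masses are not known exactly. Their poses are not given: they have to be found in the camera images.
- stylus: Loose stylus, 128 mm long, about 60 g, standing tip down in the stand. Origin at the centre of its tip, z up along its axis to the handle. Steel point 6 mm in diameter for the first 16 mm, widening to a 10 mm shaft from 22 mm; grey collar 34 mm in diameter from 60 to 66 mm; grey square handle 18 x 18 mm from 66 to 128 mm (faces across its x and y), to be gripped just above the collar.
- stand: Fixed aluminium block 60 x 60 x 75 mm, origin at the centre of its underside, z up. A vertical blind hole 21 mm wide and 68 mm deep in the middle of its top. The stylus hangs in it by its collar, resting on the top face, so its tip is then 15 mm above the block's underside. It may be left or right of the robot.
- meter: Fixed readout: base plate 130 x 155 mm, a grey front panel 120 x 150 x 16 mm sloping 25 degrees, low edge towards its own -x, which faces away from the robot (yaw about half a turn), with a blue display on the upper half and two recessed keys side by side on the lower half. Origin at the centre of the underside, z up. The panel's middle is 75 mm above the underside, its upper edge 100 mm. Outward normal of the panel in its axes: (-0.423, 0, 0.906).
- zero_top (a point): Centre of the top of the round zero key, 11 mm in diameter, at the bottom of a round recess 14 mm wide (on the meter's +y side). The mouth of the recess lies 8 mm above this point along the panel's normal. The point's z axis is the panel's outward normal; it moves with the key.
- zero_key (a joint): Travel of the zero key into the panel, m: 0 released, 0.005 fully down (hard stop). Spring: about 2 N to start it, 6 N fully down.
- mode_top (a point): Centre of the top of the square mode key, 11 mm wide, in a square recess 14 mm wide, 80 mm from the zero key on the meter's -y side. Not to be pressed.
- mode_key (a joint): Travel of the mode key, m: 0 released, 0.005 down. Must stay released.
- rig: Fixed brake rig: aluminium bed 100 x 340 x 20 mm (long along its y), an upright copper disc 120 mm in diameter in its x-z plane over the middle (disc top 150 mm above the underside), orange brackets, motor, and a cross slide 58 mm wide running from the bed 180 mm out along its -x, towards the robot. Origin at the centre of the bed's underside, z up; its +x is the direction in which the carriage is pushed home.
- push_face (a point): Centre of the outer (rig -x) face of the carriage's upright push plate; axes as the rig's. The plate is 52 mm wide, 8 mm thick, and reaches 25 mm above and below this point. Its top edge is 81 mm above the work surface. Push it along rig +x.
- magnet (a joint): Position of the magnet carriage (aluminium yoke with push plate) along rig +x, m. 0 is farthest from the disc; it starts between 0 and 0.025 and is fully home on a rigid stop inside the slide that cannot be seen, somewhere from 0.045 to 0.065: feel for it. It slides with about 3 N of friction and stays where it is left.
- spare_disc: Bystander: loose copper disc lying flat, 100 mm in diameter, 4 mm thick with a 16 mm high hub; origin under its centre.
- screwdriver: Bystander: loose screwdriver lying on the bench.
- mug: Bystander: white mug, 80 mm wide, 90 mm high; origin under its centre.
- mouse: Bystander: white computer mouse, about 80 mm long, 31 mm high.
- supply_box: Bystander: blue box 100 x 70 x 50 mm; origin under its centre.
- board: Bystander: green circuit board 100 x 70 mm, 19 mm high; origin under its centre.
There are look-alikes about, which are no part of the job. Several things look just like the stand: the one meant starts nearest to the robot's base.

How it is judged:
On the way, in this order (a step that is already met when the one before it is completed fails the run):
1. the stylus has pushed the magnet carriage fully home on its stop (within 2 mm) (value of joint magnet above 0.053 m and contact force between stylus and rig above 1 N), for 0.1 s.
2. with the carriage home, the stylus holds the round zero key down (3.5 mm or more of its 5 mm) for half a second (value of joint zero_key above 0.0035 m and value of joint magnet above 0.053 m and contact force between stylus and meter above 1 N), for 0.5 s.
At the end, for the whole second after the job is handed in: The carriage is within 2 mm of its stop, both keys are released (under 1.5 mm down), and the stylus stands at rest in its stand: upright within 0.1 rad, tip within 10 mm of the hole's axis, collar seated within 5 mm of the stand's top (value of joint magnet above 0.053 m and value of joint each of zero_key, mode_key below 0.0015 m and horizontal distance between stylus and stand below 0.01 m and angle between stylus's own z axis and vertical below 0.1 rad and z of stylus in the frame of stand below 0.02 m and linear speed of stylus below 0.02 m/s); the robot touches nothing.
It fails at once if the stylus bears on the rig with more than 25 N (contact force between stylus and rig above 25 N).
It fails at once if the stylus bears on the readout with more than 25 N (contact force between stylus and meter above 25 N).
It fails at once if the robot itself touches the rig or the readout (contact force between any of the arm, the fingers and rig above 1 N or contact force between any of the arm, the fingers and meter above 1 N).
It fails at once if the square mode key is pressed (over 2 mm) (value of joint mode_key above 0.002 m).
It fails at once if another thing on the bench is moved by more than 30 mm (distance of any of spare_disc, screwdriver, mug, mouse, supply_box, board from where it was at the start of the episode above 0.03 m).
It also fails if it takes over 72 s, if anything falls off the work surface, if the arm or the gripper's body presses on something with over 40 N, if the wrist force passes 120 N, or if a joint passes its speed limit or range.

## Working session

There is one attempt and no reset: what is moved stays moved. The work goes in short steps, Python scripts to look and compute and a shell command to move; the robot and the scene stay as the last step left them, time stands still between calls to the robot, and variables do not carry over. Pictures are saved under pics/ and viewed, at most 10 in all, crops included, and the job is handed in when it is done.

```bash
mkdir -p pics; ls; python3 - <<'E'
from cell import robot
import cv2,json
print(robot.observe())
for n in("scene","top"):
    im=robot.read_camera(n); cv2.imwrite(f"pics/{n}0.png",im[:,:,::-1]); print(n,robot.camera_model(n))
E
```

```text
pics
{'time': 0.0, 'qpos': array([ 1.05200509e+00,  3.42726565e-01,  1.52504637e+00, -4.33386912e-05,
        1.27538570e+00, -1.45984340e-01]), 'qvel': array([ 9.15920037e-05, -2.01539504e-03, -2.59817283e-04, -8.47515862e-04,
        4.43112395e-04,  9.41844282e-04]), 'joint_efforts': array([ 4.14915803e-04, -4.31251752e+01, -2.44209212e+01,  7.19240773e-02,
        5.60950523e-02, -1.06978807e-04]), 'tool_pos': array([0.19100114, 0.48858642, 0.23403272]), 'tool_rot': array([-3.14003730e+00, -1.86796386e-04,  2.76879826e+00]), 'contact_force': array([ 0.57908602, -0.51289833,  0.23920654]), 'torque': array([-0.02453901, -0.00480188, -0.02591332]), 'grip_force': 0.0, 'opening': 0.09163746817667258}
scene {'camera_matrix': array([[412.8278205 ,   0.        , 274.3280324 ],
       [  0.        , 412.8278205 , 205.89803038],
       [  0.        ,   0.        ,   1.        ]]), 'dist_coeffs': array([0.02404082, 0.        , 0.        , 0.        , 0.        ]), 'position': array([1.11822272, 0.20113792, 0.88599775]), 'attitude': array([-2.4876369 ,  0.01248248,  1.99173231])}
top {'camera_matrix': array([[384.70661284,   0.        , 280.02180015],
       [  0.        , 384.70661284, 210.52812247],
       [  0.        ,   0.        ,   1.        ]]), 'dist_coeffs': array([-0.10666391,  0.        ,  0.        ,  0.        ,  0.        ]), 'position': array([ 0.34345011, -0.0717259 ,  1.12201812]), 'attitude': array([-2.97088619, -0.00464858, -1.54462228])}
```

View pics/scene0.png

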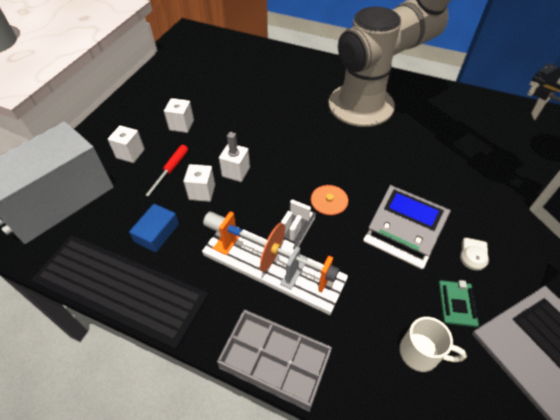

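View pics/top0.png

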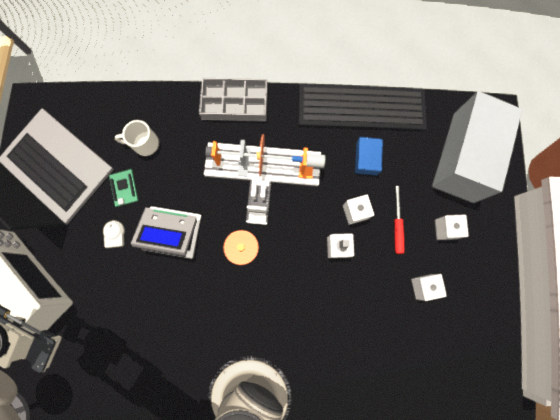

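The stylus stands in the block at scene (234,155) / top (341,245). The empty look-alikes are at top (359,209), (452,228) and (429,288), all farther from the base (about (250,395)). The rig is at top (262,165), its push plate at about (258,215). The meter is at top (167,232), with keys near (154,219) and (182,222).

One mosaic crop next, to check the choice and the details.

```bash
cat > h.py <<'E'
import numpy as np,cv2
from scipy.spatial.transform import Rotation as Ro
from cell import robot
def cam(n):
    m=robot.camera_model(n); return m['camera_matrix'],m['dist_coeffs'],np.array(m['position']),Ro.from_euler('xyz',m['attitude']).as_matrix()
C={n:cam(n) for n in('scene','top')}
def ray(n,p):
    K,D,o,R=C[n]; u=cv2.undistortPoints(np.array([[p]],float),K,D)[0,0]; d=R@[u[0],u[1],1]; return o,d/np.linalg.norm(d)
def plane(n,p,z):
    o,d=ray(n,p); return o+d*(z-o[2])/d[2]
def tri(ps,pt):
    A=np.zeros((3,3));b=np.zeros(3);rs=[ray('scene',ps),ray('top',pt)]
    for o,d in rs: M=np.eye(3)-np.outer(d,d);A+=M;b+=M@o
    x=np.linalg.solve(A,b); return x,[np.linalg.norm((np.eye(3)-np.outer(d,d))@(x-o)) for o,d in rs]
def proj(n,X):
    K,D,o,R=C[n]; return cv2.projectPoints(np.array(X,float).reshape(-1,1,3),cv2.Rodrigues(R.T)[0],-R.T@o,K,D)[0][:,0]
def crop(im,x,y,w,h,s): return cv2.resize(im[y:y+h,x:x+w],None,fx=s,fy=s,interpolation=cv2.INTER_CUBIC)[:,:,::-1]
E
python3 - <<'E'
from h import *
s=cv2.imread('pics/scene0.png')[:,:,::-1];t=cv2.imread('pics/top0.png')[:,:,::-1]
# each 66x50 -> 4x
a=np.hstack([crop(s,360,180,100,90,4),crop(t,125,195,100,90,4)])
b=np.hstack([crop(s,275,190,50,40,5.3),crop(t,235,170,50,40,5.3)[:, :265]])
b=np.hstack([b,np.zeros((b.shape[0],800-b.shape[1],3),np.uint8)])
c=crop(s,205,125,50,60,3.3);d=crop(t,320,230,40,40,3.0)
x0=800-(800-530); b[:198,530:530+165]=c[:198]; b[:120,695:800]=d[:120,:105]
cv2.imwrite('pics/m1.png',np.vstack([a,b])[:600])
E
```

```text
(no output)
```

View pics/m1.png

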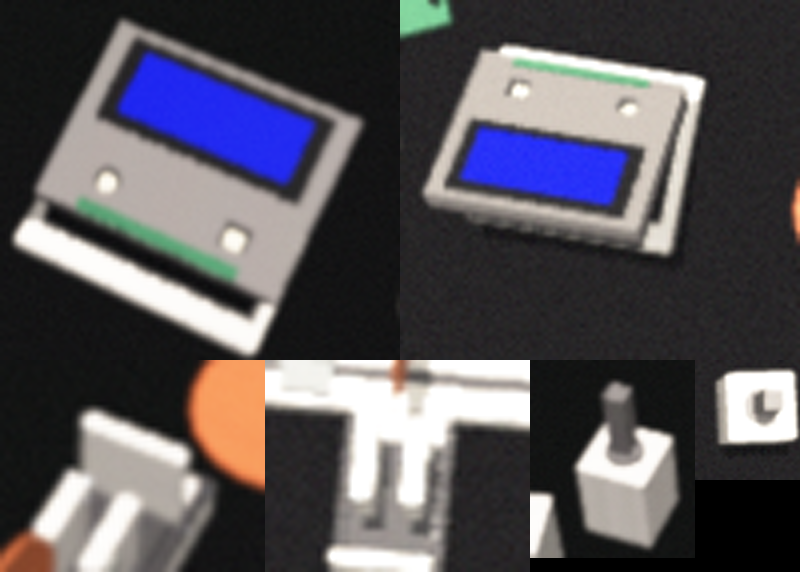

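```bash
python3 - <<'E'
from h import *
s=cv2.imread('pics/scene0.png')[:,:,::-1];t=cv2.imread('pics/top0.png')[:,:,::-1]
a=np.hstack([crop(s,275,195,50,37,8),crop(t,235,190,50,37,8)])
b=np.hstack([crop(s,210,130,50,37,8)[:, :],crop(t,320,228,50,37,8)])
cv2.imwrite('pics/m2.png',np.vstack([a,b]))
# blob measurements
def blobs(im,roi,f,mina=4):
    x,y,w,h=roi;hsv=cv2.cvtColor(np.ascontiguousarray(im[y:y+h,x:x+w]),cv2.COLOR_RGB2HSV).astype(int)
    m=f(hsv).astype(np.uint8);n,l,st,c=cv2.connectedComponentsWithStats(m)
    for i in range(1,n):
        if st[i,4]>=mina: 
            r=cv2.minAreaRect(np.argwhere(l==i)[:,::-1].astype(np.float32))
            print(st[i,4],c[i]+[x,y],'rect',np.array(cv2.boxPoints(r)+[x,y]).round(1).tolist())
blue=lambda h:(h[...,0]>110)&(h[...,0]<130)&(h[...,1]>150)&(h[...,2]>100)
for n,im,r in(('s',s,(365,180,90,80)),('t',t,(130,200,75,60))):
    print(n,'display');blobs(im,r,blue,50)
for n,im,rs in(('s',s,[(380,219,14,12),(412,233,14,13)]),('t',t,[(149,212,12,11),(176,216,12,11)])):
    for r in rs: 
        x,y,w,h=r; g=cv2.cvtColor(np.ascontiguousarray(im[y:y+h,x:x+w]),cv2.COLOR_RGB2GRAY).astype(int);print(n,r);print(g)
E
```

```text
s display
851 [413.76733255 209.10105758] rect [[388.2, 207.8], [395.5, 191.0], [438.9, 210.0], [431.6, 226.8]]
t display
559 [160.6940966  236.01073345] rect [[139.5, 239.7], [142.0, 225.4], [181.5, 232.3], [179.0, 246.5]]
s (380, 219, 14, 12)
[[176 176 175 175 176 176 176 175 176 176 176 176 177 176]
 [175 174 176 175 175 174 170 171 175 176 177 177 176 176]
 [174 176 175 172 171 159 149 150 159 171 175 177 176 176]
 [175 174 175 172 153 141 146 140 138 153 171 175 177 178]
 [176 175 173 163 143 182 215 201 159 140 164 175 176 175]
 [174 175 173 157 166 230 246 242 222 157 159 173 176 176]
 [176 175 173 165 194 244 250 250 240 175 161 175 177 176]
 [174 176 173 174 207 244 249 248 234 178 167 175 177 175]
 [174 175 175 177 197 230 236 232 207 176 174 176 176 177]
 [169 171 172 176 182 196 199 196 181 174 176 175 177 176]
 [156 157 165 171 174 177 178 177 176 176 176 177 177 177]
 [144 142 151 158 164 170 174 174 176 175 176 175 176 178]]
s (412, 233, 14, 13)
[[177 178 176 177 176 177 176 178 179 177 179 178 177 177]
 [177 176 177 175 169 167 170 174 176 179 178 178 177 178]
 [177 1
[... 1108 characters left out ...]
5 204 204 203]
 [204 205 204 203 204 204 205 204 206 204 204 205]
 [203 203 205 205 206 205 202 204 206 204 205 204]]
t (176, 216, 12, 11)
[[200 203 200 199 187 191 194 176 167 162 173 180]
 [205 203 204 203 202 203 202 202 202 201 201 201]
 [202 205 203 202 201 200 203 201 206 204 202 205]
 [204 205 202 195 170 164 171 181 197 203 206 204]
 [205 205 202 173 134 143 164 168 188 200 206 206]
 [204 205 193 152 155 224 246 236 201 200 204 205]
 [205 204 199 174 231 253 254 251 219 205 203 203]
 [205 206 204 202 212 236 244 227 209 202 207 204]
 [204 205 204 204 204 210 211 209 204 205 205 204]
 [205 206 205 205 203 205 202 207 204 205 203 205]
 [204 205 206 203 207 203 205 204 205 206 203 203]]
```

View pics/m2.png

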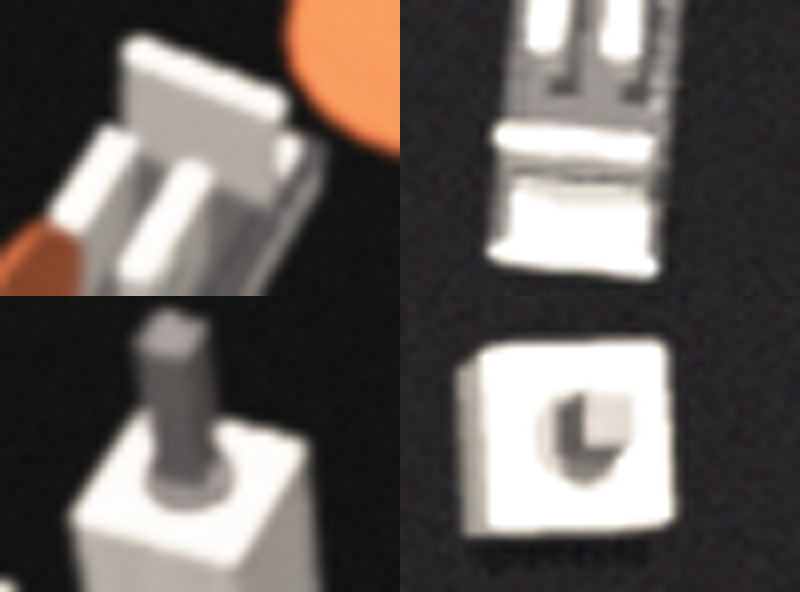

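```bash
python3 - <<'E'
from h import *
np.set_printoptions(precision=4,suppress=True)
S=lambda x0,y0,p,k=8:(x0+(p[0]+.5)/k-.5,y0+(p[1]+.5)/k-.5)
print('stand')
# match order: scene far-left,.. ; top pick by world
sc=[S(210,130,p) for p in[(145,119),(310,144),(235,271),(70,219)]]
tp=[S(320,228,p) for p in[(80,52),(267,47),(275,226),(85,234)]]
print('scene z75',[plane('scene',p,.075)[:2] for p in sc],np.mean([plane('scene',p,.075) for p in sc],0))
print('top z75',[plane('top',p,.075)[:2] for p in tp],np.mean([plane('top',p,.075) for p in tp],0))
print('tri centre',tri(np.mean(sc,0),np.mean(tp,0)))
print('stylus top',tri(S(210,130,(172,39)),S(320,228,(209,122))))
print('plate L',tri(S(275,195,(284,103)),S(235,190,(97,136))),'R',tri(S(275,195,(131,51)),S(235,190,(252,147))))
for n,a,b in(('zero',(386.3,224.9),(181.9,221.5)),('mode',(418,239.5),(154.7,217.3))):print(n,tri(a,b))
print('display',tri((413.77,209.1),(160.69,236.01)))
E
```

```text
stand
scene z75 [array([ 0.4095, -0.2702]), array([ 0.3976, -0.2118]), array([ 0.4617, -0.2082]), array([ 0.4625, -0.2709])] [ 0.4328 -0.2403  0.075 ]
top z75 [array([ 0.4622, -0.2093]), array([ 0.4656, -0.2738]), array([ 0.4043, -0.2764]), array([ 0.4001, -0.2114])] [ 0.4331 -0.2427  0.075 ]
tri centre (array([ 0.4326, -0.2418,  0.074 ]), [np.float64(0.0011195626294849966), np.float64(0.0011195626294851094)])
stylus top (array([ 0.4327, -0.241 ,  0.1431]), [np.float64(0.0009450465181400838), np.float64(0.0009450465181402038)])
plate L (array([0.5307, 0.0212, 0.0834]), [np.float64(0.001333069833553411), np.float64(0.0013330698335533306)]) R (array([ 0.5286, -0.0312,  0.0801]), [np.float64(0.002246649735124078), np.float64(0.002246649735124151)])
zero (array([0.488 , 0.2041, 0.0579]), [np.float64(0.0011890682892774494), np.float64(0.0011890682892774786)])
mode (array([0.498 , 0.2832, 0.0564]), [np.float64(0.0009593162433133343), np.float64(0.0009593162433133189)])
display (array([0.442 , 0.2516, 0.0909]), [np.float64(0.0014217535597567117), np.float64(0.0014217535597566325)])
```

```bash
cat > go.py <<'E'
import sys
from h import *
o=robot.observe();R=Ro.from_euler('xyz',o['tool_rot']).as_matrix();p=o['tool_pos']
a=list(map(float,sys.argv[1:]))
psi=np.degrees(o['tool_rot'][2])
for i in range(0,len(a),4):
    t=a[i:i+4];d=R.T@(np.array(t[:3])-p);turn=-np.radians((t[3]-psi+180)%360-180)
    print(d.round(4),round(turn,3),'rows>=',round(max(np.linalg.norm(d)/.0417,abs(turn)/.125),1))
print(p.round(4),o['contact_force'].round(2),o['grip_force'],o['time'])
E
python3 - <<'E'
from h import *
np.set_printoptions(precision=4,suppress=True)
s=cv2.imread('pics/scene0.png')[:,:,::-1];t=cv2.imread('pics/top0.png')[:,:,::-1]
def mouth(im,r,base):
    x,y,w,h=r;g=cv2.cvtColor(np.ascontiguousarray(im[y:y+h,x:x+w]),cv2.COLOR_RGB2GRAY).astype(int)
    wgt=np.clip(abs(g-base)-4,0,20);n,l,st,_=cv2.connectedComponentsWithStats((wgt>0).astype(np.uint8),connectivity=4)
    i=l[h//2,w//2];m=wgt*(l==i);Y,X=np.indices(m.shape)
    return x+(X*m).sum()/m.sum(),y+(Y*m).sum()/m.sum(),st[i]
for n,a,b in(('zero',(380,219,14,10),(176,218,12,8)),('mode',(412,233,14,11),(149,213,12,9))):
    A=mouth(s,a,176);B=mouth(t,b,204);print(n,A,B,tri(A[:2],B[:2]))
hs=[cv2.cvtColor(np.ascontiguousarray(i),cv2.COLOR_RGB2HSV).astype(int) for i in(s,t)]
m=((hs[0][...,0]<12)&(hs[0][...,1]>150)&(hs[0][...,2]>60)); m[:,:250]=0;m[:,300:]=0;m[:215]=0
ys,xs=np.nonzero(m);print('disc scene px',xs.min(),xs.max(),ys.min(),ys.max())
E
python3 go.py .42 .2 .23 183  .4328 -.2415 .2 183
```

```text
zero (np.float64(386.3829787234043), np.float64(224.32916145181477), array([ 3,  1,  8,  9, 54], dtype=int32)) (np.float64(181.29752066115702), np.float64(220.94214876033058), array([ 2,  1,  7,  6, 33], dtype=int32)) (array([0.4891, 0.2043, 0.0619]), [np.float64(0.0006474393430095518), np.float64(0.0006474393430095446)])
mode (np.float64(418.3557237464522), np.float64(238.7729422894986), array([ 1,  1, 11, 10, 78], dtype=int32)) (np.float64(153.90878378378378), np.float64(216.40202702702703), array([ 1,  0,  8,  7, 39], dtype=int32)) (array([0.4997, 0.2834, 0.0621]), [np.float64(0.0005380556908633819), np.float64(0.0005380556908632548)])
disc scene px 260 283 223 270
[-0.3184 -0.1854  0.0043] -0.425 rows>= 8.8
[-0.4911 -0.5919  0.0348] -0.425 rows>= 18.5
[0.191  0.4886 0.2341] [0.18 0.15 0.05] 0.0 0.1
```

```bash
python3 -m jog '[[[1,-0.318,-0.185,0.004,-0.425],[1,-0.318,-0.185,0.004,-0.425],[1,-0.318,-0.185,0.004,-0.425],[1,-0.318,-0.185,0.004,-0.425],[1,-0.318,-0.185,0.004,-0.425]]]'; python3 go.py .42 .2 .23 183  .4328 -.2415 .2 183
```

```text
time: 0.52
tool_pos: [0.3129, 0.3353, 0.2324]
tool_rot: [-3.141, -0.0, -3.083]
contact_force: [1.0, 0.6, 0.7]
opening: 0.0923
grip_force: 0.0
[-0.099  -0.1413  0.0024] 0.006 rows>= 4.1
[-0.0861 -0.5828  0.0325] 0.006 rows>= 14.1
[0.3129 0.3353 0.2324] [0.96 0.58 0.72] 0.0 0.5167
```

```bash
python3 -m jog '[[[1,-0.087,-0.194,0.01,0.006],[1,-0.087,-0.194,0.01,0.006],[1,-0.087,-0.194,0.01,0.006],[1,-0.087,-0.194,0.01,0.006],[1,-0.087,-0.194,0.01,0.006]]]'; python3 -m jog '[[[1,0,-0.2,0.01,0],[1,0,-0.2,0.01,0],[1,0,-0.2,0.01,0],[1,0,-0.2,0.01,0],[1,0,-0.2,0.01,0]]]' ; python3 go.py .4328 -.2415 .2 183
```

```text
time: 0.93
tool_pos: [0.4077, 0.1497, 0.2227]
tool_rot: [3.141, -0.0, -3.095]
contact_force: [0.6, 0.6, 1.4]
opening: 0.0921
grip_force: 0.0
time: 1.35
tool_pos: [0.4162, -0.0508, 0.2126]
tool_rot: [-3.141, -0.0, -3.096]
contact_force: [0.7, 0.1, -1.5]
opening: 0.092
grip_force: 0.0
[-0.008  -0.1913  0.0126] -0.007 rows>= 4.6
[ 0.4162 -0.0508  0.2126] [ 0.72  0.09 -1.52] 0.0 1.35
```

```bash
python3 -m jog '[[[1,-0.008,-0.191,0.012,-0.007],[1,-0.008,-0.191,0.012,-0.007],[1,-0.008,-0.191,0.012,-0.007],[1,-0.008,-0.191,0.012,-0.007],[1,-0.008,-0.191,0.012,-0.007]]]'; python3 go.py .4328 -.2415 .0925 183; python3 - <<'E'
from h import *
s=robot.read_camera('scene');cv2.imwrite('pics/s1.png',crop(s,180,60,100,120,5))
E
```

```text
time: 1.77
tool_pos: [0.4331, -0.2424, 0.2002]
tool_rot: [-3.141, -0.0, -3.091]
contact_force: [0.5, -0.1, 0.4]
opening: 0.0916
grip_force: 0.0
[0.0003 0.001  0.1077] -0.001 rows>= 2.6
[ 0.4331 -0.2424  0.2002] [ 0.49 -0.11  0.39] 0.0 1.7667
```

View pics/s1.png

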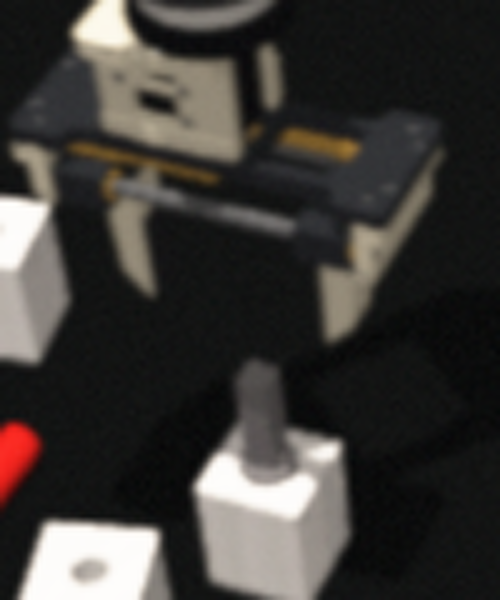

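The open fingers straddle the handle (crop (260,400)), so I descend and close.

```bash
python3 -m jog '[[[1,0,0.001,0.04,0],[1,0,0.001,0.075,0],[1,0,0.001,0.1,0],[1,0,0.001,0.108,0],[1,0,0.001,0.108,0]]]'; python3 -m jog '[[[0,0,0,0,0],[-0.5,0,0,0,0],[-0.8,0,0,0,0],[-0.8,0,0,0,0],[-0.8,0,0,0,0]]]' 50;python3 -m jog '[[[-1,0,0,0,0],[-1,0,0,0,0],[-1,0,0,0,0],[-1,0,0,0,0],[-1,0,0,0,0]]]' 50
```

```text
time: 2.23
tool_pos: [0.4323, -0.2365, 0.091]
tool_rot: [3.138, -0.004, -3.088]
contact_force: [-0.0, -0.7, -0.6]
opening: 0.0918
grip_force: 0.0
time: 2.65
tool_pos: [0.4339, -0.2379, 0.0938]
tool_rot: [-3.14, 0.001, -3.088]
contact_force: [0.0, 0.2, 0.0]
opening: 0.0629
grip_force: 0.0
time: 3.07
tool_pos: [0.4334, -0.2376, 0.0928]
tool_rot: [3.141, -0.0, -3.088]
contact_force: [0.0, 0.3, 0.1]
opening: 0.0299
grip_force: 0.0
```

```bash
python3 -m jog '[[[-0.4,0,-0.004,0,0],[-0.4,0,-0.004,0,0],[-1,0,-0.004,0,0],[-1,0,-0.004,0,0],[-1,0,-0.004,0,0]]]' 50;python3 -m jog '[[[-1,0,0,0,0],[-1,0,0,0,0],[-1,0,0,0,0],[-1,0,0,0,0],[-1,0,0,0,0]]]' 50;python3 -m jog '[[[-1,0,0,0,0],[-1,0,0,0,0],[-1,0,0,0,0]]]' 50
```

```text
time: 3.48
tool_pos: [0.4336, -0.2416, 0.0928]
tool_rot: [3.141, -0.0, -3.088]
contact_force: [-1.2, 0.5, -0.5]
opening: 0.0174
grip_force: 50.0
time: 3.9
tool_pos: [0.4336, -0.2415, 0.0928]
tool_rot: [3.141, -0.0, -3.088]
contact_force: [0.2, 0.1, -0.5]
opening: 0.0174
grip_force: 50.0
time: 4.15
tool_pos: [0.4336, -0.2416, 0.0928]
tool_rot: [3.141, 0.0, -3.088]
contact_force: [-0.2, -0.8, -0.1]
opening: 0.0178
grip_force: 50.0
```

```bash
python3 -m jog '[[[-1,0,0,-0.03,0],[-1,0,0,-0.065,0],[-1,0,0,-0.1,0],[-1,0,0,-0.107,0],[-1,0,0,-0.107,0]]]';  python3 go.py .485 -.005 .2 183.07 .485 -.005 .118 183.07
```

```text
time: 4.57
tool_pos: [0.4348, -0.2425, 0.2025]
tool_rot: [-3.138, 0.005, -3.088]
contact_force: [-0.0, 0.3, -1.0]
opening: 0.0177
grip_force: 50.0
[-0.0628  0.2345  0.0018] -0.0 rows>= 5.8
[-0.0624  0.2348  0.0838] -0.0 rows>= 6.2
[ 0.4348 -0.2425  0.2025] [-0.05  0.3  -1.05] 49.99997019767761 4.5667
```

```bash
python3 -m jog '[[[-1,-0.064,0.2335,0,0],[-1,-0.064,0.2335,0,0],[-1,-0.064,0.2335,0,0],[-1,-0.064,0.2335,0,0],[-1,-0.064,0.2335,0,0]]]';python3 -m jog '[[[-1,-0.01,0.035,0,0],[-1,-0.01,0.035,0,0],[-1,-0.01,0.035,0,0],[-1,-0.01,0.035,0,0],[-1,-0.01,0.035,0,0]]]';  python3 go.py .485 -.005 .2 183.07 .485 -.005 .118 183.07; python3 - <<'E'
from h import *
s=robot.read_camera('scene');t=robot.read_camera('top')
np.save('s2.npy',s);np.save('t2.npy',t)
print(robot.observe()['tool_pos'],proj('scene',[.485,-.005,.122]),proj('top',[.485,-.005,.122]))
cv2.imwrite('pics/s2.png',np.hstack([crop(s,245,100,80,120,5),crop(t,225,150,80,120,5)]))
E
```

```text
time: 4.98
tool_pos: [0.477, -0.036, 0.198]
tool_rot: [3.141, -0.003, -3.089]
contact_force: [1.6, -0.1, -0.2]
opening: 0.0179
grip_force: 50.0
time: 5.4
tool_pos: [0.4856, -0.0035, 0.199]
tool_rot: [3.141, -0.002, -3.09]
contact_force: [0.3, 0.3, -0.4]
opening: 0.0176
grip_force: 50.0
[ 0.0006 -0.0015 -0.001 ] -0.002 rows>= 0.0
[ 0.0005 -0.0015  0.081 ] -0.002 rows>= 1.9
[ 0.4856 -0.0035  0.199 ] [ 0.28  0.33 -0.4 ] 49.999911189079285 5.4
[ 0.48578044 -0.00374788  0.19941621] [[307.13932557 180.76957517]] [[254.25767572 221.44539809]]
```

View pics/s2.png

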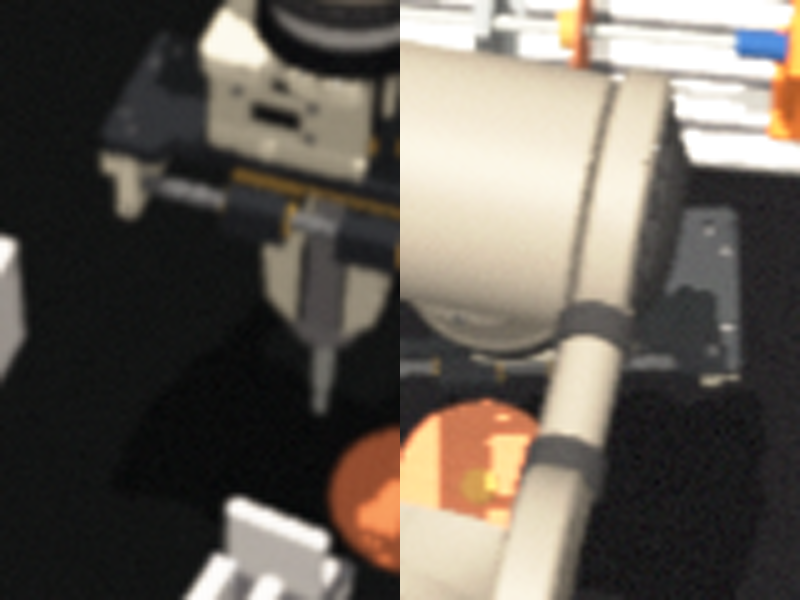

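The tip is at scene (308.4,181.6), against a predicted (307,181), so the grasp is true. It sits in front of the push plate, whose top edge is at crop (230,500)-(330,540). I descend and approach.

```bash
python3 -m jog '[[[-1,0,-0.0015,0.035,0],[-1,0,-0.0015,0.07,0],[-1,0,-0.0015,0.08,0],[-1,0,-0.0015,0.081,0],[-1,0,-0.0015,0.081,0]]]'; python3 -m jog '[[[-1,-0.006,0,0,0],[-1,-0.012,0,0,0],[-1,-0.018,0,0,0],[-1,-0.022,0,0,0],[-1,-0.025,0,0,0]]]'; python3 go.py .525 -.005 .118 183
```

```text
time: 5.92
tool_pos: [0.486, -0.0049, 0.1186]
tool_rot: [3.141, -0.001, -3.09]
contact_force: [0.7, 0.1, -0.2]
opening: 0.0181
grip_force: 50.0
time: 6.33
tool_pos: [0.5122, -0.0027, 0.1194]
tool_rot: [-3.141, 0.002, -3.088]
contact_force: [1.1, 0.0, -0.3]
opening: 0.0178
grip_force: 50.0
[-0.0126 -0.003   0.0014] 0.001 rows>= 0.3
[ 0.5122 -0.0027  0.1194] [ 1.13  0.02 -0.35] 49.9999076128006 6.3333
```

```bash
python3 -m jog '[[[-1,-0.002,-0.001,0,0],[-1,-0.004,-0.001,0,0],[-1,-0.006,-0.002,0,0],[-1,-0.008,-0.002,0,0],[-1,-0.01,-0.002,0,0]]]'; python3 -m jog '[[[-1,-0.002,0,0,0],[-1,-0.004,0,0,0],[-1,-0.006,-0.001,0,0],[-1,-0.008,-0.001,0,0],[-1,-0.01,-0.001,0,0]]]'
```

```text
time: 6.75
tool_pos: [0.5213, -0.0042, 0.1188]
tool_rot: [3.141, -0.0, -3.089]
contact_force: [-0.4, -0.5, 0.0]
opening: 0.0178
grip_force: 50.0
time: 7.17
tool_pos: [0.531, -0.0046, 0.1186]
tool_rot: [3.141, -0.001, -3.088]
contact_force: [-3.0, -0.8, -0.8]
opening: 0.018
grip_force: 50.0
```

```bash
python3 -m jog '[[[-1,-0.002,0,0,0],[-1,-0.004,0,0,0],[-1,-0.006,-0.001,0,0],[-1,-0.008,-0.001,0,0],[-1,-0.01,-0.001,0,0]]]';python3 -m jog '[[[-1,-0.0015,0,0,0],[-1,-0.003,0,0,0],[-1,-0.0045,0,0,0],[-1,-0.006,0,0,0],[-1,-0.0075,-0.001,0,0]]]'
```

```text
time: 7.58
tool_pos: [0.5413, -0.0052, 0.1187]
tool_rot: [3.142, -0.0, -3.088]
contact_force: [-2.2, -1.1, -2.5]
opening: 0.018
grip_force: 50.0
time: 8.0
tool_pos: [0.5489, -0.0052, 0.1188]
tool_rot: [3.141, 0.0, -3.089]
contact_force: [-3.3, 2.7, -1.0]
opening: 0.0177
grip_force: 50.0
```

```bash
python3 -m jog '[[[-1,-0.001,0,0,0],[-1,-0.002,0,0,0],[-1,-0.003,0,0,0]]]'; python3 -m jog '[[[-1,-0.001,0,0,0],[-1,-0.002,0,0,0]]]'
```

```text
time: 8.25
tool_pos: [0.5519, -0.0054, 0.1188]
tool_rot: [3.141, 0.0, -3.088]
contact_force: [-3.0, 0.8, -1.1]
opening: 0.0177
grip_force: 50.0
time: 8.42
tool_pos: [0.5539, -0.0055, 0.1189]
tool_rot: [-3.142, 0.0, -3.088]
contact_force: [-3.4, -0.7, -2.5]
opening: 0.0176
grip_force: 50.0
```

```bash
for i in 1; do python3 -m jog '[[[-1,-0.001,0,0,0],[-1,-0.002,0,0,0]]]'; done; python3 -m jog '[[[-1,-0.001,0,0,0],[-1,-0.002,0,0,0]]]'
```

```text
time: 8.58
tool_pos: [0.5559, -0.0055, 0.1189]
tool_rot: [-3.141, 0.0, -3.088]
contact_force: [-3.1, -1.1, -1.3]
opening: 0.0177
grip_force: 50.0
time: 8.75
tool_pos: [0.5579, -0.0056, 0.1189]
tool_rot: [-3.141, 0.0, -3.088]
contact_force: [-3.0, -2.3, -1.6]
opening: 0.0177
grip_force: 50.0
```

```bash
python3 -m jog '[[[-1,-0.001,0,0,0],[-1,-0.002,0,0,0]]]'; python3 -m jog '[[[-1,-0.001,0,0,0],[-1,-0.002,0,0,0]]]'
```

```text
time: 8.92
tool_pos: [0.56, -0.0053, 0.1189]
tool_rot: [-3.141, 0.0, -3.088]
contact_force: [-4.0, -2.5, -1.9]
opening: 0.018
grip_force: 50.0
time: 9.08
tool_pos: [0.562, -0.0051, 0.1189]
tool_rot: [-3.142, 0.0, -3.088]
contact_force: [-3.3, -1.7, -0.6]
opening: 0.0175
grip_force: 50.0
```

```bash
python3 -m jog '[[[-1,-0.001,0,0,0],[-1,-0.002,0,0,0]]]'
```

```text
time: 9.25
tool_pos: [0.564, -0.0049, 0.1189]
tool_rot: [-3.142, 0.0, -3.088]
contact_force: [-3.2, -2.5, 0.0]
opening: 0.0175
grip_force: 50.0
```

```bash
python3 -m jog '[[[-1,-0.001,0,0,0],[-1,-0.002,0,0,0]]]'
```

```text
time: 9.42
tool_pos: [0.566, -0.0048, 0.1189]
tool_rot: [3.142, 0.0, -3.088]
contact_force: [-3.2, -1.6, -1.2]
opening: 0.0177
grip_force: 50.0
```

```bash
python3 -m jog '[[[-1,-0.001,0,0,0],[-1,-0.002,0,0,0]]]'
```

```text
time: 9.58
tool_pos: [0.5679, -0.0047, 0.1189]
tool_rot: [3.142, 0.0, -3.088]
contact_force: [-3.1, -2.2, -0.6]
opening: 0.0176
grip_force: 50.0
```

```bash
python3 -m jog '[[[-1,-0.001,0,0,0],[-1,-0.002,0,0,0]]]'
```

```text
time: 9.75
tool_pos: [0.5699, -0.0046, 0.1189]
tool_rot: [3.142, 0.0, -3.088]
contact_force: [-3.3, -2.1, -0.3]
opening: 0.0179
grip_force: 50.0
```

```bash
python3 -m jog '[[[-1,-0.001,0,0,0],[-1,-0.0015,0,0,0]]]'
```

```text
time: 9.92
tool_pos: [0.5715, -0.0045, 0.1188]
tool_rot: [3.142, 0.0, -3.088]
contact_force: [-3.9, -2.0, -0.4]
opening: 0.018
grip_force: 50.0
```

```bash
python3 -m jog '[[[-1,-0.001,0,0,0],[-1,-0.0015,0,0,0]]]'
```

```text
time: 10.08
tool_pos: [0.5718, -0.0044, 0.1188]
tool_rot: [3.141, -0.003, -3.088]
contact_force: [-7.5, -2.8, 3.9]
opening: 0.018
grip_force: 50.0
```

The force has jumped to 7.5 N and the tool has stalled, so this is the stop. I hold briefly with a small nudge.

```bash
python3 -m jog '[[[-1,-0.0005,0,0,0],[-1,-0.0005,0,0,0],[-1,-0.0005,0,0,0]]]'
```

```text
time: 10.33
tool_pos: [0.5719, -0.0044, 0.1188]
tool_rot: [3.141, -0.003, -3.088]
contact_force: [-7.4, -2.9, 3.0]
opening: 0.0178
grip_force: 50.0
```

```bash
python3 -m jog '[[[-1,-0.0005,0,0,0],[-1,-0.001,0,0,0],[-1,-0.001,0,0,0]]]'
```

```text
time: 10.58
tool_pos: [0.5721, -0.0044, 0.1188]
tool_rot: [3.141, -0.005, -3.088]
contact_force: [-10.2, -2.5, 5.4]
opening: 0.0177
grip_force: 50.0
```

```bash
python3 -m jog '[[[-1,0.003,0,0,0],[-1,0.012,0,0,0],[-1,0.03,0.001,0,0],[-1,0.05,0.001,0,0],[-1,0.06,0.001,0,0]]]'; python3 -m jog '[[[-1,0,0,-0.03,0],[-1,0,0,-0.06,0],[-1,0,0,-0.08,0],[-1,0,0,-0.08,0],[-1,0,0,-0.08,0]]]';python3 - <<'E'
from h import *
s=robot.read_camera('scene');np.save('s3.npy',s);print(robot.observe()['tool_pos'])
cv2.imwrite('pics/s3.png',crop(s,230,110,110,110,5))
p=robot.observe()['tool_pos'];print(proj('scene',[p[0],p[1],p[2]-.0778]))
E
python3 go.py .4875 .204 .2 183.07
```

```text
time: 11.0
tool_pos: [0.5135, -0.006, 0.119]
tool_rot: [3.141, 0.001, -3.088]
contact_force: [0.1, 0.4, -0.5]
opening: 0.0176
grip_force: 50.0
time: 11.42
tool_pos: [0.5157, -0.0063, 0.2002]
tool_rot: [-3.141, 0.005, -3.088]
contact_force: [0.4, -0.6, -0.7]
opening: 0.0177
grip_force: 50.0
[ 0.51474419 -0.00625022  0.19878025]
[[302.11914134 189.47450688]]
[ 0.016   0.2114 -0.0012] -0.0 rows>= 5.1
[ 0.5147 -0.0063  0.1988] [-0.65  0.37 -1.59] 49.99979853630066 11.4667
```

View pics/s3.png

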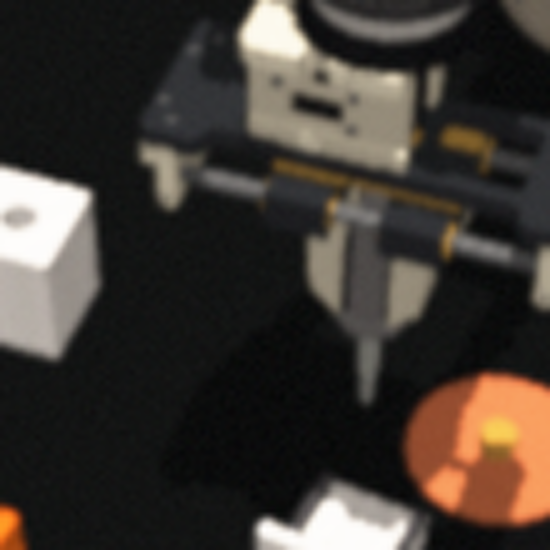

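```bash
python3 -m jog '[[[-1,0.016,0.2114,0,0],[-1,0.016,0.2114,0,0],[-1,0.016,0.2114,0,0],[-1,0.016,0.2114,0,0],[-1,0.016,0.2114,0,0]]]'; python3 -m jog '[[[-1,0,0.003,0.0,0],[-1,0,0.003,0.015,0],[-1,0,0.003,0.03,0],[-1,0,0.003,0.04,0],[-1,0,0.003,0.04,0]]]'; python3 -m jog '[[[-1,0,0,0,0],[-1,0,0,0,0]]]'; python3 - <<'E'
from h import *
np.set_printoptions(precision=4,suppress=True)
s=robot.read_camera('scene');t=robot.read_camera('top');p=robot.observe()['tool_pos'];print(p)
tip=[p[0],p[1],p[2]-.0778]
print('tip pred',proj('scene',tip),'zero in scene',proj('scene',[.488,.2041,.0579]))
for z in(.055,.058):print('key by scene',plane('scene',(386.3,224.9),z),'top',plane('top',(181.9,221.5),z))
for z in(.062,.065):print('mouth by scene',plane('scene',(386.4,224.3),z),'top',plane('top',(181.3,220.95),z))
cv2.imwrite('pics/s4.png',np.hstack([crop(s,355,165,65,80,6),crop(t,150,180,65,80,6)]))
E
```

```text
time: 11.88
tool_pos: [0.4866, 0.2019, 0.1973]
tool_rot: [3.141, -0.002, -3.089]
contact_force: [0.7, -1.1, -1.2]
opening: 0.0179
grip_force: 50.0
time: 12.3
tool_pos: [0.4858, 0.2025, 0.1557]
tool_rot: [-3.141, -0.006, -3.089]
contact_force: [-0.2, 0.1, -1.2]
opening: 0.0176
grip_force: 50.0
time: 12.47
tool_pos: [0.4878, 0.2028, 0.1591]
tool_rot: [3.141, 0.0, -3.089]
contact_force: [0.1, -0.9, -0.7]
opening: 0.0177
grip_force: 50.0
[0.488  0.2029 0.1596]
tip pred [[387.3373 219.0269]] zero in scene [[385.7909 224.9199]]
key by scene [0.4852 0.2052 0.055 ] top [0.4886 0.2037 0.055 ]
key by scene [0.4875 0.2052 0.058 ] top [0.4882 0.2029 0.058 ]
mouth by scene [0.4887 0.205  0.062 ] top [0.4892 0.2037 0.062 ]
mouth by scene [0.491  0.2049 0.065 ] top [0.4888 0.2029 0.065 ]
```

View pics/s4.png

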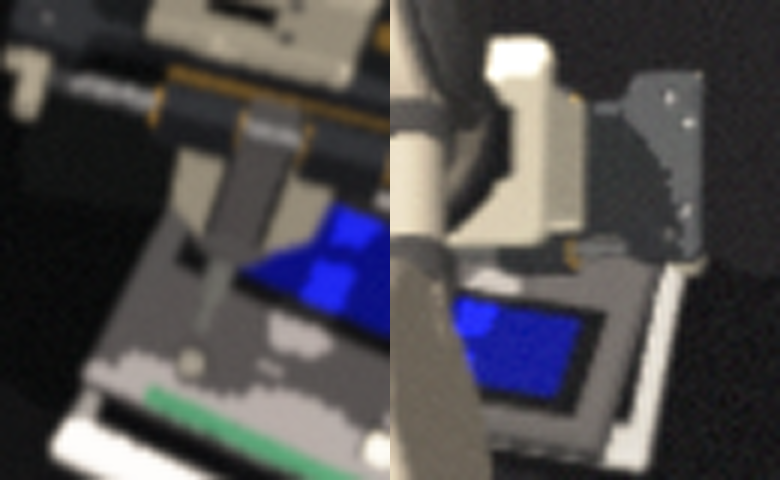

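The tip is at scene (388.4,219.6), against a predicted (387.3,219.0). The 1 px bias also applies to the key at (386.3,224.9), so the key comes out at about (0.4865,0.203,0.0555). That puts the stylus where it should be, and I descend gently.

```bash
python3 -m jog '[[[-1,0,0,0.006,0],[-1,0,0,0.011,0],[-1,0,0,0.015,0],[-1,0,0,0.017,0],[-1,0,0,0.017,0]]]'; python3 -m jog '[[[-1,0,0,0.001,0],[-1,0,0,0.002,0],[-1,0,0,0.003,0]]]'
```

```text
time: 12.98
tool_pos: [0.4871, 0.203, 0.1412]
tool_rot: [-3.141, -0.001, -3.088]
contact_force: [0.2, 0.1, -0.5]
opening: 0.0178
grip_force: 50.0
time: 13.23
tool_pos: [0.4875, 0.2031, 0.1389]
tool_rot: [3.141, 0.0, -3.088]
contact_force: [0.5, 0.4, -1.7]
opening: 0.0178
grip_force: 50.0
```

```bash
python3 -m jog '[[[-1,0,0,0.001,0],[-1,0,0,0.002,0],[-1,0,0,0.002,0]]]'
```

```text
time: 13.48
tool_pos: [0.4873, 0.203, 0.1367]
tool_rot: [3.142, -0.0, -3.088]
contact_force: [0.2, -0.2, -0.2]
opening: 0.0178
grip_force: 50.0
```

```bash
python3 -m jog '[[[-1,0,0,0.001,0],[-1,0,0,0.002,0],[-1,0,0,0.002,0]]]'
```

```text
time: 13.73
tool_pos: [0.4873, 0.203, 0.1347]
tool_rot: [3.142, -0.0, -3.088]
contact_force: [-0.2, 0.9, -0.1]
opening: 0.018
grip_force: 50.0
```

```bash
python3 -m jog '[[[-1,0,0,0.001,0],[-1,0,0,0.0015,0],[-1,0,0,0.0015,0]]]'
```

```text
time: 13.98
tool_pos: [0.4874, 0.203, 0.1332]
tool_rot: [3.142, -0.0, -3.088]
contact_force: [-0.4, -0.0, -1.2]
opening: 0.0178
grip_force: 50.0
```

```bash
python3 -m jog '[[[-1,0,0,0.001,0],[-1,0,0,0.0015,0],[-1,0,0,0.0015,0]]]'
```

```text
time: 14.23
tool_pos: [0.4873, 0.2031, 0.1317]
tool_rot: [3.142, -0.0, -3.088]
contact_force: [-0.1, 0.3, 0.0]
opening: 0.018
grip_force: 50.0
```

```bash
python3 -m jog '[[[-1,0,0,0.001,0],[-1,0,0,0.0015,0],[-1,0,0,0.0015,0]]]'
```

```text
time: 14.48
tool_pos: [0.4876, 0.2031, 0.1305]
tool_rot: [3.141, 0.0, -3.088]
contact_force: [1.2, 0.4, 1.3]
opening: 0.0178
grip_force: 50.0
```

```bash
python3 -m jog '[[[-1,0,0,0.001,0],[-1,0,0,0.0015,0],[-1,0,0,0.0015,0]]]'
```

```text
time: 14.73
tool_pos: [0.4875, 0.2031, 0.129]
tool_rot: [3.141, 0.0, -3.088]
contact_force: [0.4, 0.2, 2.7]
opening: 0.0176
grip_force: 50.0
```

```bash
python3 -m jog '[[[-1,0,0,0.001,0],[-1,0,0,0.0015,0],[-1,0,0,0.0015,0]]]'
```

```text
time: 14.98
tool_pos: [0.4874, 0.2031, 0.1274]
tool_rot: [3.141, 0.0, -3.088]
contact_force: [-0.3, -0.0, 3.0]
opening: 0.0181
grip_force: 50.0
```

```bash
python3 -m jog '[[[-1,0,0,0.001,0],[-1,0,0,0.001,0]]]'
```

```text
time: 15.15
tool_pos: [0.4877, 0.2031, 0.1265]
tool_rot: [3.141, 0.001, -3.088]
contact_force: [-0.5, 0.5, 4.0]
opening: 0.018
grip_force: 50.0
```

```bash
python3 -m jog '[[[-1,0,0,0.001,0],[-1,0,0,0.001,0]]]'
```

```text
time: 15.32
tool_pos: [0.4875, 0.2032, 0.1255]
tool_rot: [3.141, 0.0, -3.088]
contact_force: [-1.0, 0.3, 5.3]
opening: 0.0176
grip_force: 50.0
```

```bash
python3 -m jog '[[[-1,0,0,0.001,0],[-1,0,0,0.001,0]]]'
```

```text
time: 15.48
tool_pos: [0.4878, 0.2032, 0.1248]
tool_rot: [3.141, 0.001, -3.088]
contact_force: [-1.0, 0.2, 6.9]
opening: 0.0175
grip_force: 50.0
```

```bash
python3 -m jog '[[[-1,0,0,0.0008,0],[-1,0,0,0.0008,0]]]'
```

```text
time: 15.65
tool_pos: [0.4878, 0.2032, 0.1245]
tool_rot: [3.141, 0.001, -3.088]
contact_force: [-1.9, -0.1, 11.5]
opening: 0.0177
grip_force: 50.0
```

Bottomed: the force is climbing past 6 N. I hold for over a second, then raise straight up.

```bash
python3 -m jog '[[[-1,0,0,0,0],[-1,0,0,0,0],[-1,0,0,0,0],[-1,0,0,0,0],[-1,0,0,0,0]]]'; python3 -m jog '[[[-1,0,0,0,0],[-1,0,0,0,0],[-1,0,0,0,0],[-1,0,0,0,0],[-1,0,0,0,0]]]'; python3 -m jog '[[[-1,0,0,0,0],[-1,0,0,0,0],[-1,0,0,0,0],[-1,0,0,0,0]]]'; python3 -m jog '[[[-1,0,0,-0.005,0],[-1,0,0,-0.015,0],[-1,0,0,-0.035,0],[-1,0,0,-0.06,0],[-1,0,0,-0.078,0]]]';python3 -m jog '[[[-1,0,0,0,0]]]'; python3 go.py .4336 -.2416 .2 183.07
```

```text
time: 16.07
tool_pos: [0.4878, 0.2032, 0.1246]
tool_rot: [3.141, 0.001, -3.088]
contact_force: [-1.6, -0.6, 10.9]
opening: 0.0182
grip_force: 50.0
time: 16.48
tool_pos: [0.4878, 0.2032, 0.1246]
tool_rot: [3.141, 0.002, -3.088]
contact_force: [-1.6, -0.5, 10.4]
opening: 0.0178
grip_force: 50.0
time: 16.82
tool_pos: [0.4879, 0.2032, 0.1246]
tool_rot: [3.141, 0.002, -3.088]
contact_force: [-1.6, -0.4, 10.1]
opening: 0.0181
grip_force: 50.0
time: 17.23
tool_pos: [0.4871, 0.203, 0.2031]
tool_rot: [3.142, -0.001, -3.088]
contact_force: [0.4, 0.3, -0.7]
opening: 0.0176
grip_force: 50.0
time: 17.32
tool_pos: [0.4888, 0.2035, 0.2053]
tool_rot: [3.14, 0.005, -3.088]
contact_force: [1.1, 0.0, -0.9]
opening: 0.0178
grip_force: 50.0
[ 0.0788 -0.4415  0.0043] -0.0 rows>= 10.8
[0.4888 0.2035 0.2053] [ 1.07  0.   -0.9 ] 49.99997913837433 17.3167
```

```bash
python3 -m jog '[[[-1,0.036,-0.2,0,0],[-1,0.036,-0.2,0,0],[-1,0.036,-0.2,0,0],[-1,0.036,-0.2,0,0],[-1,0.036,-0.2,0,0]]]'; python3 -m jog '[[[-1,0.036,-0.2,0,0],[-1,0.036,-0.2,0,0],[-1,0.036,-0.2,0,0],[-1,0.036,-0.2,0,0],[-1,0.036,-0.2,0,0]]]'; python3 go.py .4336 -.2416 .2 183.07
```

```text
time: 17.73
tool_pos: [0.4606, -0.0004, 0.2007]
tool_rot: [3.141, -0.002, -3.088]
contact_force: [0.5, -0.2, 0.1]
opening: 0.0177
grip_force: 50.0
time: 18.15
tool_pos: [0.4354, -0.2022, 0.2007]
tool_rot: [3.14, -0.002, -3.089]
contact_force: [0.4, -0.3, -0.5]
opening: 0.0177
grip_force: 50.0
[ 0.0038 -0.0392  0.0007] -0.001 rows>= 0.9
[ 0.4354 -0.2022  0.2007] [ 0.45 -0.32 -0.49] 50.00109136104584 18.15
```

```bash
python3 -m jog '[[[-1,0.0035,-0.02,0,0],[-1,0.0035,-0.038,0,0],[-1,0.0035,-0.039,0,0],[-1,0.0035,-0.039,0,0],[-1,0.0035,-0.039,0,0]]]'; python3 -m jog '[[[-1,0,0,0,0],[-1,0,0,0,0],[-1,0,0,0,0]]]'; python3 go.py .4336 -.2416 .0928 183.07;  python3 - <<'E'
from h import *
s=robot.read_camera('scene');p=robot.observe()['tool_pos'];print(proj('scene',[p[0],p[1],p[2]-.0778]))
cv2.imwrite('pics/s5.png',crop(s,200,80,80,110,5))
E
```

```text
time: 18.57
tool_pos: [0.4349, -0.2382, 0.2008]
tool_rot: [3.14, -0.001, -3.088]
contact_force: [0.0, 0.7, -0.0]
opening: 0.0181
grip_force: 50.0
time: 18.82
tool_pos: [0.4355, -0.2384, 0.2016]
tool_rot: [3.141, 0.0, -3.087]
contact_force: [0.5, 0.9, 0.8]
opening: 0.0178
grip_force: 50.0
[ 0.0021 -0.0031  0.1088] 0.001 rows>= 2.6
[ 0.4355 -0.2384  0.2016] [0.51 0.87 0.84] 49.9998664855957 18.8167
[[231.71912365 140.7297531 ]]
```

View pics/s5.png

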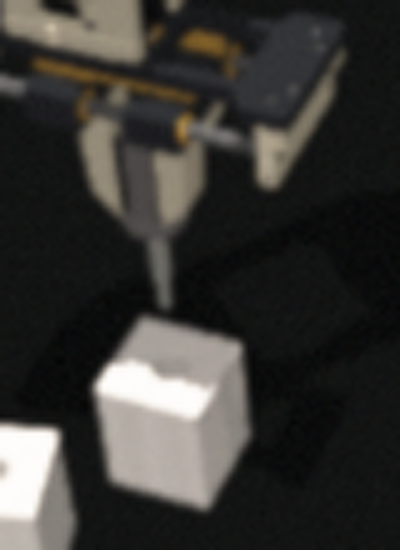

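Stylus straight, its tip (crop (165,305)) over the hole of the right stand. I correct by 3 mm and lower it.

```bash
python3 -m jog '[[[-1,0.002,-0.003,0,0],[-1,0.002,-0.003,0.02,0],[-1,0.002,-0.003,0.04,0],[-1,0.002,-0.003,0.04,0],[-1,0.002,-0.003,0.04,0]]]'; python3 -m jog '[[[-1,0,0,0,0],[-1,0,0,0,0]]]'; python3 go.py .4336 -.2416 .0928 183.07
```

```text
time: 19.28
tool_pos: [0.4331, -0.2421, 0.1612]
tool_rot: [3.14, -0.002, -3.088]
contact_force: [0.5, -0.3, 0.3]
opening: 0.0178
grip_force: 50.0
time: 19.45
tool_pos: [0.4341, -0.2429, 0.1627]
tool_rot: [-3.14, 0.002, -3.088]
contact_force: [-1.2, -0.4, -0.5]
opening: 0.0182
grip_force: 50.0
[0.0005 0.0014 0.0699] -0.0 rows>= 1.7
[ 0.4341 -0.2429  0.1627] [-1.25 -0.36 -0.52] 50.00006318092346 19.45
```

```bash
python3 -m jog '[[[-1,0,0.001,0.015,0],[-1,0,0.001,0.03,0],[-1,0,0.001,0.045,0],[-1,0,0.001,0.057,0],[-1,0,0.001,0.062,0]]]'; python3 -m jog '[[[-1,0,0,0,0],[-1,0,0,0.002,0],[-1,0,0,0.004,0],[-1,0,0,0.006,0],[-1,0,0,0.006,0]]]'; python3 go.py .4336 -.2416 .0928 183.07
```

```text
time: 19.87
tool_pos: [0.4333, -0.2413, 0.099]
tool_rot: [3.141, -0.0, -3.088]
contact_force: [-1.0, 0.2, -0.6]
opening: 0.0179
grip_force: 50.0
time: 20.28
tool_pos: [0.4336, -0.2415, 0.0937]
tool_rot: [-3.141, 0.0, -3.088]
contact_force: [-0.1, 0.4, -0.7]
opening: 0.018
grip_force: 50.0
[-0.     -0.0001  0.0009] -0.0 rows>= 0.0
[ 0.4336 -0.2415  0.0937] [-0.05  0.45 -0.69] 49.99990403652191 20.2833
```

```bash
python3 -m jog '[[[-1,0,0,0.0007,0],[-1,0,0,0.0007,0],[-0.7,0,0,0.0007,0],[-0.5,0,0,0.0007,0],[0,0,0,0.0007,0]]]'; python3 -m jog '[[[0.3,0,0,0,0],[0.6,0,0,0,0],[1,0,0,0,0],[1,0,0,0,0],[1,0,0,0,0]]]'; python3 -m jog '[[[1,0,0,0,0],[1,0,0,0,0],[1,0,0,0,0],[1,0,0,0,0],[1,0,0,0,0]]]'
```

```text
time: 20.7
tool_pos: [0.4336, -0.2415, 0.093]
tool_rot: [-3.141, 0.0, -3.088]
contact_force: [-0.5, -0.1, -0.5]
opening: 0.0256
grip_force: 0.0
time: 21.12
tool_pos: [0.4335, -0.2414, 0.0928]
tool_rot: [3.141, -0.0, -3.088]
contact_force: [0.2, -0.5, -0.2]
opening: 0.0587
grip_force: 0.0
time: 21.53
tool_pos: [0.4335, -0.2414, 0.0928]
tool_rot: [3.142, 0.0, -3.088]
contact_force: [-0.5, 0.2, 0.7]
opening: 0.0899
grip_force: 0.0
```

```bash
python3 -m jog '[[[1,0,0,-0.03,0],[1,0,0,-0.06,0],[1,0,0,-0.1,0],[1,0,0,-0.13,0],[1,0,0,-0.13,0]]]'; python3 -m jog '[[[1,0.1,0,0,0],[1,0.1,0,0,0],[1,0.1,0,0,0],[1,0.1,0,0,0],[1,0.1,0,0,0]]]'; python3 - <<'E'
from h import *
s=robot.read_camera('scene');cv2.imwrite('pics/s6.png',crop(s,190,100,270,170,2.9))
E
```

```text
time: 21.95
tool_pos: [0.4359, -0.2432, 0.2291]
tool_rot: [-3.134, 0.009, -3.088]
contact_force: [0.9, -0.7, 0.4]
opening: 0.092
grip_force: 0.0
time: 22.37
tool_pos: [0.3334, -0.247, 0.2229]
tool_rot: [-3.141, 0.001, -3.09]
contact_force: [1.0, -0.1, 0.6]
opening: 0.0917
grip_force: 0.0
```

View pics/s6.png

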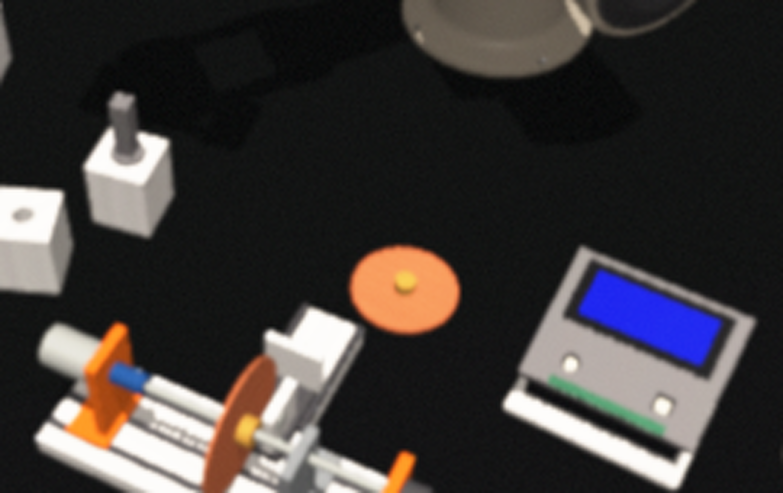

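The stylus stands upright in its stand at crop (125,130). The carriage is up by the disc at (295,350), both keys are released at (570,362) and (663,405), and the bystanders in view are where they were.

```bash
python3 -c "
from cell import robot
print(robot.hand_in())"
```

```text
the job is handed in; nothing more can be done
None
```

I pushed the carriage home until it stalled on its stop, held the zero key fully down for over a second, put the stylus back upright in its stand, and handed the job in at about 22 s; no verdict was returned.

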